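# Tip the reference rod out of its tube and lay it in the sample cradle

## Robot

A 6-joint arm with a two-finger parallel gripper is mounted at the origin on the work surface. World frame = base frame: x ahead of the robot, y to its left, z up, the work surface at z = 0. Lengths are in m, angles in rad, forces in N, time in s.
With the tool pointing down it reaches from about 0.275 to 0.975 m from the base axis. Payload 8.4 kg.
Tool frame: the origin (TCP) lies at the centre of the arm's flange, where the gripper is bolted on; the fingertips stand ahead of it and the grasp point (between the pads) lies 171 mm ahead of it (r.tips_ahead is the z of the fingertips in the tool frame, in m); z points along the fingers, x is the direction in which the jaws open and shut, and the axes are right-handed (so a half turn about z gives the same grasp; the last joint's range is limited). The gripper opens to 92 mm and grips with 3 to 60 N. Pads are 20 mm wide; open, the fingers measure 128 mm over their backs; the gripper's body (75 mm by 189 mm) begins 69 mm behind the grasp point.
Start: joints at [-1.264, 0.353, 1.633, -0, 1.155, -0.002], TCP at [0.19, -0.595, 0.405] pointing down, gripper open.
Joint ranges: [-2.63, 2.63], [-0.92, 2.1], [0.06, 2.66], [-1.3, 4.44], [0, 2.69], [-3.02, 3.02]. Speed limits (rad/s): [2.22, 2.22, 2.79, 3.14, 3.14, 3.14].

## Interface

Orientations are given as a rotation vector (axis times angle).
In Python, from plant import r gives the robot as it stands.
- The arm moves only by the tool step_arm, never from a script. Its argument "moves" is a list of rows, each an object with "rotation": the turn, a rotation vector about the tool's x, y, z scaled (see below), a list of three; "offset": the shift along the tool's x, y, z scaled (see below), a list of three; "hand": the gripper's target within -1 to 1 (shut at 1, half-way at 0, fully open at -1). In form: [{"rotation": [wx, wy, wz], "offset": [dx, dy, dz], "hand": hand}, ...]. A call has 1 to 20 rows; each row is the pose to reach, as a shift and turn from the pose commanded when the call began, along the tool's axes at that moment, turning the shorter way round; what a row does not reach only later rows make up. The controller multiplies each number of a shift by 1 m and each number of a turn by 360 degrees. A row lasts 1/12 s, in which the tool goes at most 41.7 mm and 7.16 degrees, less where a joint would pass 70% of its speed; a pose out of reach is approached as far as the arm can. A call with a number of a shift or a turn outside -1 to 1 is refused whole. A call with a gripper value outside its range is refused whole. The fingers move at their own pace and stop on an object; "newtons" is the grip in N (left out, the last holds). Time passes only in rows, so rows that repeat a pose let the fingers close. It gives the time, the measured TCP pose, the force and the opening at its end, in the units of the state.
- r.get_obs(): the state, without advancing time (a new reading comes with each control period).
- r.get_image(name): name is "scene" or "top"; returns (picture, depth): 400x640x3 uint8, red, green, blue; 400x640 float32, m along the optical axis (not along the pixel's ray), 0 where there is no reading.
- r.camera_info(name): a dict with "fov_y" (degrees; the focal length in pixels is half the picture's height over the tangent of half this angle, whatever the lens; pixels are square), "cx", "cy" (the principal point, pixels), "k1" (the pictures are not rectified: a ray, as slopes to the right and down, at radius r is drawn at 1 + k1 r^2 times it, then the intrinsics apply), "R" (3x3) and "t" (3): a world point X has camera coordinates R X + t. Camera axes: x right, y down, z forward; pixel columns grow to the right and rows downward; lengths in m; the calibration is good to about 2 mm. A picture is of the moment at which its call begins. camera_info takes no time and is no camera call.
- r.sign_off(): hands the job in, once; it reports no verdict.
The state is a dict: "clock": time; "qpos": joint angles; "qvel": joint speeds; "joint_torque": joint torques, N m; "tcp_pos": TCP position; "tool_rot": TCP orientation; "contact_force": force on the tool from outside, world axes, zero at the start; "wrist_torque": the same for the moment, N m; "grip_width": finger opening in m.
Only numpy, scipy, OpenCV 4.12 (cv2) and the standard library are available. Lean on these libraries where they do the work, as an engineer would, in place of code of your own. Each camera call takes 0.05 s, during which the arm holds its last target.

## Task

Press down the blue tab to tip the blue tube until its metal rod slides out to the stop, then let the tube swing back up level. Take the rod by its exposed blue end, draw it out of the tube and lower it, without dropping it, into both green notches of the black sample cradle, centred, then let go. Leave the orange tube alone.

Things in the scene. Friction and masses are not known exactly. Their poses are not given: they have to be found in the camera images.
- blue_tab (a point): Top centre of the flat blue press tab (30 x 36 mm) on the white tube (26 mm, bore 20), axis level at 125 mm. x: to the open mouth, 15 mm ahead; z up. Pivot 73 mm behind, 18 lower. Pressed straight down 44 mm (2 to 5 N, more if fast) it reaches its 0.56 rad limit; the rod slides out in 1 s to a black stop plate, 62 mm showing, and stays out as a spring lifts the tube. Plate top 35 mm below the rod.
- blue_rod_mid (a point): Centre of the aluminium rod: 12 mm diameter, 160 mm long, 45 g. x: along it to its blue end (last 45 mm), which comes out first. At the start hidden wholly in the blue tube, axis 121 mm above the table. Slid out, 62 mm shows and 98 mm is still inside: grip across the blue end from above, about 55 mm from this centre (clear of the cradle's notches), and draw it level along x over 100 mm.
- cradle_seat (a point): Where the rod's centre comes to rest in the fixed black cradle, 53.5 mm above the table. x: along the rod's place (either way round will do); z up. Base plate 150 x 75 x 10 mm. Two green 90-degree V notches, 10 mm thick, 51 mm wide, rims 70 mm above the table, stand 28 mm either side of this point along x.
- orange_tube (a joint): Tilt (rad) of the orange-banded tube on its own stand, like the blue one, with its own rod, 0.15 m or more to the blue one's near or far side: 0 level, grows as its mouth goes down. Not to be tipped.
Not all that is in view belongs to the job. There is more than one size of the part that bears cradle_seat; the job needs the largest.

How it is judged:
On the way, in this order (a step that is already met when the one before it is completed fails the run):
1. the blue tube is tipped mouth down and its rod has slid out of the mouth (by 40 mm or more, still partly in the tube) (angle between blue_tab's own z axis and vertical above 0.3 rad and x of blue_rod_mid in the frame of blue_tab between -0.027 and 0.05 m).
2. the rod, still held in the fingers, is down at the cradle's notches: centre within 20 mm of the seat sideways and at most 15 mm above it, in line within 10 degrees (horizontal distance between blue_rod_mid and cradle_seat below 0.02 m and angle between the x axis of blue_rod_mid and the x axis of cradle_seat, either way round below 0.175 rad and z of blue_rod_mid in the frame of cradle_seat below 0.015 m and contact force between the fingers and blue_rod above 0.5 N), for 0.1 s.
At the end, for the whole second after the job is handed in: The blue-ended rod lies at rest in both notches of the cradle: centre within 20 mm of the seat in plan and 6 mm in height, in line within 10 degrees; the blue tube is back level (within 0.1 rad) (horizontal distance between blue_rod_mid and cradle_seat below 0.02 m and angle between the x axis of blue_rod_mid and the x axis of cradle_seat, either way round below 0.175 rad and z of blue_rod_mid in the frame of cradle_seat between -0.006 and 0.006 m and linear speed of blue_rod below 0.03 m/s and angle between blue_tab's own z axis and vertical below 0.1 rad); the robot touches nothing.
It fails at once if the orange tube is tipped (beyond 0.15 rad) (value of joint orange_tube above 0.15 rad).
It fails at once if the blue rod falls to the table or to a base plate (its centre lower than 35 mm above the table) (height (world z) of blue_rod_mid below 0.035 m).
It also fails if it takes over 51 s, if anything falls off the work surface, if the arm or the gripper's body presses on something with over 40 N, if the wrist force passes 120 N, or if a joint passes its speed limit or range.

## Working session

There is one attempt and no reset: what is moved stays moved. The work goes in short steps, Python scripts to look and compute and a tool call to move; the robot and the scene stay as the last step left them, time stands still between calls to the robot, and variables do not carry over. Pictures are saved under pics/ and viewed, and the job is handed in when it is done.

Besides the shell and the picture viewer there is one more tool, called after ">>>" in YAML: its name, and indented under it one key for each argument. step_arm: Moves the arm, as the interface text tells. Shifts and turns lie within -1 to 1; 1 stands for 1 m of shift or 360 degrees of turn. Its arguments: {"type":"object","properties":{"moves":{"type":"array","items":{"type":"object","properties":{"rotation":{"type":"array","items":{"type":"number"}},"offset":{"type":"array","items":{"type":"number"}},"hand":{"type":"number"}}}},"newtons":{"type":"number"}},"required":["moves"]}

```bash
ls; mkdir -p pics; python3 - <<'E'
from plant import r
import cv2,numpy as np
print(r.get_obs())
for n in("scene","top"):
    im,d=r.get_image(n); np.savez(f"{n}0.npz",im=im,d=d)
    cv2.imwrite(f"pics/{n}0.png",im[:,:,::-1]); print(n,r.camera_info(n))
print(r.tips_ahead, r.get_obs()['clock'])
E
```

```text
pics
{'clock': 0.0, 'qpos': array([-1.26445999e+00,  3.53657550e-01,  1.63409040e+00, -2.63688990e-05,
        1.15520007e+00, -2.40663269e-03]), 'qvel': array([ 1.58497863e-03, -1.36537214e-03,  1.09930459e-03, -8.11669729e-05,
        2.92208834e-06, -1.50214421e-04]), 'joint_torque': array([ 2.71284182e-03, -5.93842185e+01, -3.34219623e+01,  6.98855915e-02,
        2.33664428e-02, -1.25519014e-04]), 'tcp_pos': array([ 0.18984041, -0.59524451,  0.40397636]), 'tool_rot': array([-2.53596913e+00,  1.85298244e+00,  1.73797187e-03]), 'contact_force': array([-1.06084494,  0.09716924,  0.51034619]), 'wrist_torque': array([ 0.0009932 ,  0.03573395, -0.01707895]), 'grip_width': 0.0918960702979821}
scene {'fov_y': 52.00163124705481, 'cx': 319.9902788534703, 'cy': 202.4648361296315, 'k1': -0.04113215814043142, 'R': array([[ 0.52246655,  0.85251913,  0.01548679],
       [ 0.55107327, -0.32375413, -0.76909136],
       [-0.65065118,  0.41035886, -0.6389512 ]]), 't': array([-0.26214113, -0.25225383,  1.17421953])}
top {'fov_y': 46.70139403444621, 'cx': 314.28745339475626, 'cy': 197.22954696217036, 'k1': -0.09008362462934816, 'R': array([[ 0.00974095, -0.99994304,  0.00436264],
       [-0.98337312, -0.01037052, -0.18130021],
       [ 0.18133513, -0.00252406, -0.98341812]]), 't': array([-0.05240555,  0.57832637,  1.01093577])}
0.1901 0.1
```

View pics/scene0.png

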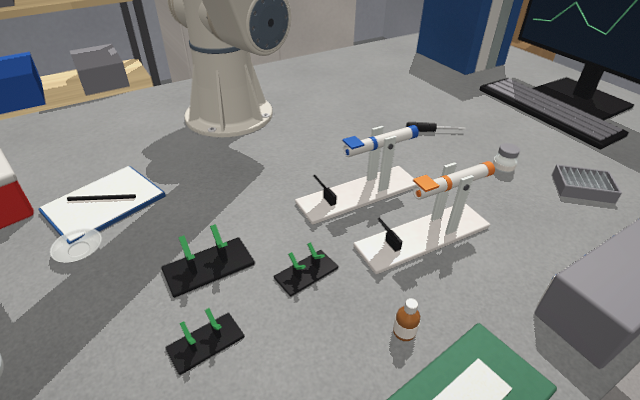

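View pics/top0.png

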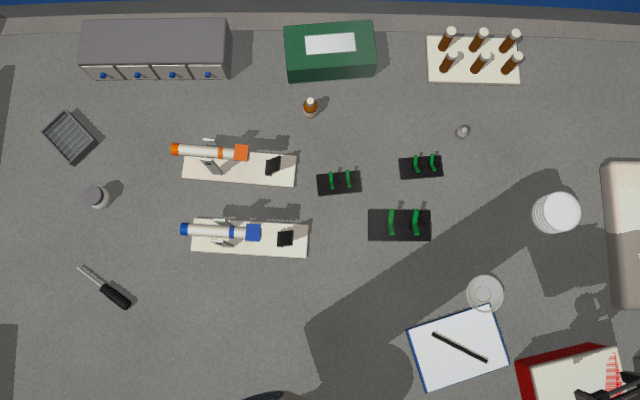

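The top view shows the blue tube around (222,231) with its tab at (253,232) and its mouth to the right, which is −y. The orange tube is at (210,152). There are three cradles, and the largest is at (400,224). In the scene view, blue's tab is at (353,142) and the largest cradle at (208,262).

```bash
cat > h.py <<'E'
import numpy as np,cv2,math
from plant import r
def cam(n):
    c=r.camera_info(n); f=200/math.tan(math.radians(c['fov_y'])/2)
    K=np.array([[f,0,c['cx']],[0,f,c['cy']],[0,0,1]]); return K,np.array([c['k1'],0,0,0.]),np.array(c['R']),np.array(c['t'])
def rays(n,uv):
    K,D,R,t=cam(n); p=cv2.undistortPoints(np.array(uv,float).reshape(-1,1,2),K,D)[:,0]
    d=np.c_[p,np.ones(len(p))]; return -R.T@t, d@R   # depth along axis multiplies d
def onz(n,uv,z):
    o,d=rays(n,uv); return o+d*((z-o[2])/d[:,2])[:,None]
def atd(n,uv,dep):
    o,d=rays(n,uv); return o+d*np.array(dep)[:,None]
def tri(a,b):
    o1,d1=rays('scene',[a]);o2,d2=rays('top',[b]);d1=d1[0]/np.linalg.norm(d1);d2=d2[0]/np.linalg.norm(d2)
    s=np.linalg.lstsq(np.c_[d1,-d2],o2-o1,rcond=None)[0];p=o1+s[0]*d1;q=o2+s[1]*d2
    return (p+q)/2,np.linalg.norm(p-q)
def comps(im,col,minA=8):
    h=cv2.cvtColor(im,cv2.COLOR_RGB2HSV)
    lo,hi={'blue':((105,150,60),(125,255,255)),'green':((50,120,50),(75,255,255)),'orange':((5,190,150),(18,255,255))}[col]
    m=cv2.inRange(h,lo,hi);n,l,s,c=cv2.connectedComponentsWithStats(m)
    return [(c[i],s[i],l==i) for i in range(1,n) if s[i,4]>=minA]
E
python3 - <<'E'
from h import *
for n in('scene','top'):
    z=np.load(f'{n}0.npz');im,d=z['im'],z['d']
    for col in('blue','green'):
        for c,s,m in comps(im,col):
            v,u=np.nonzero(m&(d>0)); 
            if len(u)<5: continue
            P=atd(n,np.c_[u,v],d[v,u]); 
            if np.median(P[:,0])<.2 or np.median(P[:,0])>.9: continue
            print(n,col,c.round(1),s,'med',np.median(P,0).round(4),'min',np.percentile(P,3,0).round(3),'max',np.percentile(P,97,0).round(3))
    cv2.imwrite(f'pics/{n}0z.png',cv2.resize(im[180:270,170:450] if n=='top' else im[110:310,150:430],None,fx=2.8,fy=2.8,interpolation=cv2.INTER_CUBIC)[:,:,::-1])
E
```

```text
scene blue [414.1 130.1] [408 125  11  13  72] med [0.503  0.2297 0.1335] min [0.356 0.222 0.021] max [0.508 0.394 0.139]
scene blue [353.  142.1] [343 136  21  13 158] med [0.4905 0.0795 0.1427] min [0.473 0.066 0.14 ] max [0.506 0.093 0.144]
scene blue [374.4 142.6] [370 137   8  13  42] med [0.5006 0.1273 0.1321] min [0.488 0.124 0.119] max [0.504 0.131 0.139]
scene blue [347.  151.8] [346 149   3   6  12] med [0.4894 0.0678 0.1228] min [0.485 0.066 0.118] max [0.491 0.07  0.128]
scene blue [131.1 211.3] [ 97 193  68  38 275] med [ 0.3031 -0.332   0.0075] min [ 0.282 -0.399  0.002] max [ 0.324 -0.264  0.011]
scene blue [ 50.5 221.8] [ 39 208  24  27  77] med [ 0.2581 -0.4804  0.0111] min [ 0.205 -0.497  0.008] max [ 0.307 -0.466  0.013]
scene blue [ 73.3 239.9] [ 67 236  15   8  21] med [ 0.3374 -0.4478  0.0104] min [ 0.334 -0.458  0.008] max [ 0.343 -0.435  0.012]
scene green [217.2 237. ] [210 225  17  23 144] med [ 0.5138 -0.2205  0.0583] min [ 0.499 -0.224  0.045] max [ 0.551 -0.215  0.069]
scene green [185.8 248.1] [179 236  16  24 143] med [ 0.5122 -0.2756  0.0598] min [ 0.4
[... 1874 characters left out ...]
 [ 0.644 -0.298  0.008] max [ 0.684 -0.28   0.052]
top green [432.  162.1] [430 154   6  17  65] med [ 0.6711 -0.3246  0.0414] min [ 0.648 -0.337  0.007] max [ 0.686 -0.32   0.051]
top green [347.7 178.2] [346 170   5  17  60] med [ 0.6287 -0.1245  0.0413] min [ 0.607 -0.129  0.03 ] max [ 0.644 -0.12   0.051]
top green [330.8 180.1] [329 172   5  17  67] med [ 0.6244 -0.0851  0.041 ] min [ 0.602 -0.09   0.007] max [ 0.64  -0.08   0.051]
top green [390.8 221.3] [388 209   7  26 118] med [ 0.5261 -0.2207  0.0599] min [ 0.495 -0.226  0.044] max [ 0.55  -0.216  0.072]
top green [415.1 222.3] [412 209   8  27 150] med [ 0.5243 -0.276   0.0578] min [ 0.494 -0.295  0.01 ] max [ 0.55  -0.271  0.072]
```

View pics/scene0z.png

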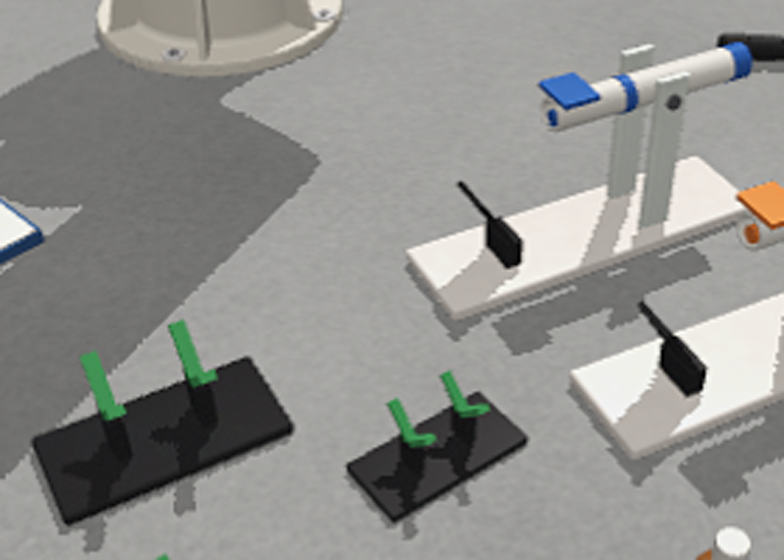

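View pics/top0z.png

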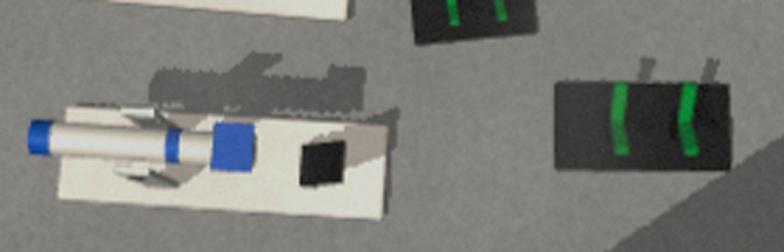

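```bash
python3 - <<'E'
from h import *
I={n:np.load(f'{n}0.npz') for n in('scene','top')}
print('tab',tri((353,142.1),(252.6,232.2)))
# fitted quads of tab
for n in I:
    for c,s,m in comps(I[n]['im'],'blue'):
        if n=='scene' and abs(c-[353,142]).max()<3 or n=='top' and abs(c-[252.6,232.2]).max()<3:
            rr=cv2.minAreaRect(np.argwhere(m)[:,::-1].astype(np.float32)); b=cv2.boxPoints(rr)
            P=onz(n,b,.143); print(n,'tab quad',P.round(4).tolist(),P.mean(0), onz(n,[c],.143))
# white plates & black base outlines by depth height
for n in I:
    im,d=I[n]['im'],I[n]['d'];v,u=np.nonzero(d>0);P=atd(n,np.c_[u,v],d[v,u])
    rgb=im[v,u].astype(int)
    table=(P[:,2]<.004)&(P[:,0]>.3)&(P[:,0]<.7)&(abs(P[:,1])<.3)
    print(n,'table z',np.median(P[table,2]))
    for nm,sel in (('white',(rgb.min(1)>170)&(P[:,0]>.42)&(P[:,0]<.56)&(P[:,1]>-.1)&(P[:,1]<.3)&(P[:,2]<.03)),('black',(rgb.max(1)<60)&(P[:,0]>.45)&(P[:,0]<.6)&(P[:,1]>-.34)&(P[:,1]<-.15)&(P[:,2]<.016)&(P[:,2]>.005))):
        Q=P[sel]; 
        rr=cv2.minAreaRect((Q[:,:2]*1000).astype(np.float32)); print(n,nm,len(Q),np.median(Q[:,2]).round(4),rr)
    # tube axis: white/blue pixels z .125-.145
    sel=(P[:,0]>.44)&(P[:,0]<.54)&(P[:,1]>.095)&(P[:,1]<.24)&(P[:,2]>.127)&(P[:,2]<.142)
    Q=P[sel]; 
    for y in np.arange(.1,.24,.02):
        q=Q[abs(Q[:,1]-y)<.01]; print(n,'tube y',y.round(2),q[:,0].min().round(4),q[:,0].max().round(4),q[:,2].max().round(4),len(q))
# notches
g={n:[(c,m) for c,s,m in comps(I[n]['im'],'green')] for n in I}
for a,b in(((217.2,237),(390.8,221.3)),((185.8,248.1),(415.1,222.3))): print('notch',tri(a,b))
E
```

```text
tab (array([0.48758863, 0.08145518, 0.14047222]), np.float64(0.0006085777583733122))
scene tab quad [[0.4727, 0.0669, 0.143], [0.455, 0.0984, 0.143], [0.5084, 0.0917, 0.143], [0.5238, 0.0619, 0.143]] [0.48997432 0.07973498 0.143     ] [[0.49097759 0.07921098 0.143     ]]
top tab quad [[0.5041, 0.0952, 0.143], [0.5044, 0.0681, 0.143], [0.4711, 0.0671, 0.143], [0.4708, 0.094, 0.143]] [0.48761721 0.08109552 0.143     ] [[0.48724756 0.08082382 0.143     ]]
scene table z -0.0004566903250098342
scene white 1936 0.0116 ((486.3338928222656, 134.49874877929688), (329.4989013671875, 102.21454620361328), 87.37393951416016)
scene black 2415 0.0093 ((523.9896850585938, -247.7637939453125), (77.6673355102539, 148.3185272216797), 0.542953372001648)
scene tube y 0.1 0.4805 0.5026 0.1416 47
scene tube y 0.12 0.4794 0.5034 0.139 89
scene tube y 0.14 0.4652 0.5204 0.1418 141
scene tube y 0.16 0.4684 0.5194 0.142 127
scene tube y 0.18 0.483 0.5044 0.1392 63
scene tube y 0.2 0.4854 0.5067 0.1391 68
scene tube y 0.22 0.486 0.5088 0.139 75
top table z 0.000808481377155279
top white 1934 0.0129 ((488.3067626953125, 106.46577453613281), (271.98291015625, 77.19437408447266), 86.93452453613281)
top black 1331 0.0109 ((522.1957397460938, -249.23947143554688), (72.78730773925781, 150.35044860839844), 0.35706472396850586)
top tube y 0.1 0.4751 0.4993 0.1416 78
top tube y 0.12 0.4757 0.5012 0.142 116
top tube y 0.14 0.4645 0.5179 0.1414 131
top tube y 0.16 0.4627 0.518 0.1417 131
top tube y 0.18 0.4791 0.5027 0.1414 107
top tube y 0.2 0.4811 0.5045 0.1409 102
top tube y 0.22 0.4825 0.5063 0.1415 108
notch (array([ 0.52327823, -0.22077553,  0.06272659]), np.float64(0.001489780337724684))
notch (array([ 0.52159622, -0.27578505,  0.0627447 ]), np.float64(0.0007594227349983826))
```

```bash
cat >> h.py <<'E'
from scipy.spatial.transform import Rotation as Ro
def to(p,jaw_deg):
    "offset/rotation for TCP target p, tool down, tool x at jaw_deg in world"
    o=r.get_obs(); R0=Ro.from_rotvec(o['tool_rot'])
    c,s=np.cos(np.radians(jaw_deg)),np.sin(np.radians(jaw_deg))
    R1=Ro.from_matrix(np.array([[c,s,0],[s,-c,0],[0,0,-1]]))
    rv=(R0.inv()*R1).as_rotvec(); off=R0.inv().apply(np.array(p)-o['tcp_pos'])
    print('off',off.round(4),'rot',(rv/2/np.pi).round(5),'deg',np.degrees(np.linalg.norm(rv)).round(1),'clock',o['clock'],'tcp',o['tcp_pos'].round(4),'F',o['contact_force'].round(2),'w',round(float(o['grip_width']),4))
E
python3 - <<'E'
from h import *
to([.4882,.081,.362],-3.1)
E
```

```text
off [-0.5535 -0.4897  0.0427] rot [-1.1000e-04  1.7000e-04 -1.9223e-01] deg 69.2 clock 0.1 tcp [ 0.1899 -0.5952  0.4041] F [ 1.19 -0.38  0.18] w 0.0917
```

>>> step_arm:
  moves:
    - {"rotation": [0,0,-0.1922],"offset": [-0.5535,-0.4897,0.0427],"hand": 1}
    - {"rotation": [0,0,-0.1922],"offset": [-0.5535,-0.4897,0.0427],"hand": 1}
    - {"rotation": [0,0,-0.1922],"offset": [-0.5535,-0.4897,0.0427],"hand": 1}
    - {"rotation": [0,0,-0.1922],"offset": [-0.5535,-0.4897,0.0427],"hand": 1}
    - {"rotation": [0,0,-0.1922],"offset": [-0.5535,-0.4897,0.0427],"hand": 1}
    - {"rotation": [0,0,-0.1922],"offset": [-0.5535,-0.4897,0.0427],"hand": 1}
    - {"rotation": [0,0,-0.1922],"offset": [-0.5535,-0.4897,0.0427],"hand": 1}
    - {"rotation": [0,0,-0.1922],"offset": [-0.5535,-0.4897,0.0427],"hand": 1}
    - {"rotation": [0,0,-0.1922],"offset": [-0.5535,-0.4897,0.0427],"hand": 1}
    - {"rotation": [0,0,-0.1922],"offset": [-0.5535,-0.4897,0.0427],"hand": 1}
    - {"rotation": [0,0,-0.1922],"offset": [-0.5535,-0.4897,0.0427],"hand": 1}
    - {"rotation": [0,0,-0.1922],"offset": [-0.5535,-0.4897,0.0427],"hand": 1}
    - {"rotation": [0,0,-0.1922],"offset": [-0.5535,-0.4897,0.0427],"hand": 1}
    - {"rotation": [0,0,-0.1922],"offset": [-0.5535,-0.4897,0.0427],"hand": 1}
    - {"rotation": [0,0,-0.1922],"offset": [-0.5535,-0.4897,0.0427],"hand": 1}
    - {"rotation": [0,0,-0.1922],"offset": [-0.5535,-0.4897,0.0427],"hand": 1}
    - {"rotation": [0,0,-0.1922],"offset": [-0.5535,-0.4897,0.0427],"hand": 1}
    - {"rotation": [0,0,-0.1922],"offset": [-0.5535,-0.4897,0.0427],"hand": 1}
    - {"rotation": [0,0,-0.1922],"offset": [-0.5535,-0.4897,0.0427],"hand": 1}
    - {"rotation": [0,0,-0.1922],"offset": [-0.5535,-0.4897,0.0427],"hand": 1}

```text
clock: 1.77
tcp_pos: [0.4884, 0.0821, 0.3614]
tool_rot: [3.14, -0.08, -0.002]
contact_force: [-0.0, -0.5, -0.6]
grip_width: 0.0002
```

```bash
python3 - <<'E'
from h import *
to([.4882,.081,.362],-3.1)
E
```

```text
off [-0.0002  0.0011 -0.0006] rot [5.0e-05 1.6e-04 4.6e-04] deg 0.2 clock 1.7667 tcp [0.4884 0.0821 0.3614] F [-0.01 -0.49 -0.63] w 0.0002
```

>>> step_arm:
  moves:
    - {"rotation": [0,0,0],"offset": [0,0.004,0.01],"hand": 1}
    - {"rotation": [0,0,0],"offset": [0,0.004,0.018],"hand": 1}
    - {"rotation": [0,0,0],"offset": [0,0.004,0.024],"hand": 1}
    - {"rotation": [0,0,0],"offset": [0,0.004,0.028],"hand": 1}
    - {"rotation": [0,0,0],"offset": [0,0.004,0.031],"hand": 1}
    - {"rotation": [0,0,0],"offset": [0,0.004,0.034],"hand": 1}
    - {"rotation": [0,0,0],"offset": [0,0.004,0.037],"hand": 1}
    - {"rotation": [0,0,0],"offset": [0,0.004,0.04],"hand": 1}
    - {"rotation": [0,0,0],"offset": [0,0.004,0.043],"hand": 1}
    - {"rotation": [0,0,0],"offset": [0,0.004,0.046],"hand": 1}
    - {"rotation": [0,0,0],"offset": [0,0.004,0.049],"hand": 1}
    - {"rotation": [0,0,0],"offset": [0,0.004,0.052],"hand": 1}
    - {"rotation": [0,0,0],"offset": [0,0.004,0.055],"hand": 1}
    - {"rotation": [0,0,0],"offset": [0,0.004,0.058],"hand": 1}
    - {"rotation": [0,0,0],"offset": [0,0.004,0.058],"hand": 1}

```text
clock: 3.02
tcp_pos: [0.488, 0.0769, 0.3034]
tool_rot: [-3.14, 0.085, 0.0]
contact_force: [1.0, -0.2, 3.6]
grip_width: 0.0002
```

```bash
python3 - <<'E'
from h import *
to([.4882,.081,.362],-3.1)
im,d=r.get_image('scene');cv2.imwrite('pics/s1.png',cv2.resize(im[100:260,260:480],None,fx=3,fy=3)[:,:,::-1])
E
```

```text
off [-0.0001 -0.0041 -0.0586] rot [-5.e-05  4.e-05 -5.e-05] deg 0.0 clock 3.0167 tcp [0.488  0.0769 0.3034] F [ 0.95 -0.21  3.61] w 0.0002
```

View pics/s1.png

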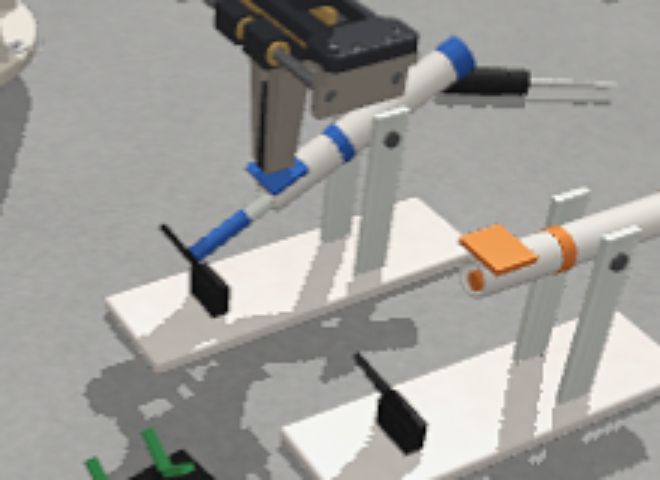

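The tube is tipped and the blue end has reached the black stop, at about (200,255) in the crop. The orange tube is untouched. I'll press a little further, hold, then rise slowly.

>>> step_arm:
  moves:
    - {"rotation": [0,0,0],"offset": [0,0,0.003],"hand": 1}
    - {"rotation": [0,0,0],"offset": [0,0,0.006],"hand": 1}
    - {"rotation": [0,0,0],"offset": [0,0,0.007],"hand": 1}
    - {"rotation": [0,0,0],"offset": [0,0,0.007],"hand": 1}
    - {"rotation": [0,0,0],"offset": [0,0,0.007],"hand": 1}
    - {"rotation": [0,0,0],"offset": [0,0,0.007],"hand": 1}
    - {"rotation": [0,0,0],"offset": [0,0,0.007],"hand": 1}
    - {"rotation": [0,0,0],"offset": [0,0,0.007],"hand": 1}
    - {"rotation": [0,0,0],"offset": [0,0,0.007],"hand": 1}
    - {"rotation": [0,0,0],"offset": [0,0,0.007],"hand": 1}
    - {"rotation": [0,0,0],"offset": [0,0,0.007],"hand": 1}

```text
clock: 3.98
tcp_pos: [0.488, 0.0767, 0.297]
tool_rot: [3.14, -0.085, -0.0]
contact_force: [0.1, -0.7, 4.0]
grip_width: 0.0006
```

>>> step_arm:
  moves:
    - {"rotation": [0,0,0],"offset": [0,0,-0.004],"hand": 1}
    - {"rotation": [0,0,0],"offset": [0,0,-0.008],"hand": 1}
    - {"rotation": [0,0,0],"offset": [0,0,-0.012],"hand": 1}
    - {"rotation": [0,0,0],"offset": [0,0,-0.016],"hand": 1}
    - {"rotation": [0,0,0],"offset": [0,0,-0.02],"hand": 1}
    - {"rotation": [0,0,0],"offset": [0,0,-0.024],"hand": 1}
    - {"rotation": [0,0,0],"offset": [0,0,-0.028],"hand": 1}
    - {"rotation": [0,0,0],"offset": [0,0,-0.032],"hand": 1}
    - {"rotation": [0,0,0],"offset": [0,0,-0.036],"hand": 1}
    - {"rotation": [0,0,0],"offset": [0,0,-0.04],"hand": 1}
    - {"rotation": [0,0,0],"offset": [0,0,-0.045],"hand": 1}
    - {"rotation": [0,0,0],"offset": [0,0,-0.055],"hand": 1}
    - {"rotation": [0,0,0],"offset": [0,0,-0.075],"hand": 0.2}
    - {"rotation": [0,0,0],"offset": [0,0.02,-0.1],"hand": 0.2}
    - {"rotation": [0,0,0],"offset": [0,0.05,-0.12],"hand": 0.2}
    - {"rotation": [0,0,0],"offset": [0,0.05,-0.12],"hand": 0.2}

```text
clock: 5.32
tcp_pos: [0.4861, 0.0242, 0.4214]
tool_rot: [3.139, -0.086, 0.009]
contact_force: [1.2, -0.8, 0.2]
grip_width: 0.025
```

```bash
python3 - <<'E'
from h import *
to([.4882,.081,.362],-3.1)
for n in('scene','top'):
    im,d=r.get_image(n); np.savez(f"{n}2.npz",im=im,d=d)
    for c,s,m in comps(im,'blue'):
        v,u=np.nonzero(m&(d>0))
        if len(u)<5: continue
        P=atd(n,np.c_[u,v],d[v,u]); md=np.median(P,0)
        if not(.4<md[0]<.55 and -.1<md[1]<.3): continue
        print(n,c.round(1),s,md.round(4),np.percentile(P,3,0).round(4),np.percentile(P,97,0).round(4))
    a=im[100:260,260:480] if n=='scene' else im[160:290,160:340]
    cv2.imwrite(f'pics/{n}2.png',cv2.resize(a,None,fx=3,fy=3)[:,:,::-1])
E
```

```text
off [-0.0014 -0.0568  0.0593] rot [ 0.00015 -0.00096 -0.00014] deg 0.4 clock 5.3167 tcp [0.4861 0.0242 0.4214] F [ 1.22 -0.78  0.22] w 0.025
scene [414.1 130.1] [408 125  11  13  73] [0.5037 0.2292 0.1334] [0.3465 0.2212 0.0202] [0.5084 0.3977 0.1393]
scene [353.  142.1] [343 136  21  13 157] [0.4911 0.0803 0.1424] [0.4722 0.0662 0.1405] [0.5054 0.0938 0.144 ]
scene [374.4 142.6] [370 137   8  13  42] [0.5004 0.1274 0.1321] [0.4866 0.1237 0.1194] [0.5028 0.132  0.1388]
scene [323.6 158.8] [313 154  22  11 111] [0.4882 0.0142 0.1243] [ 0.483  -0.0058  0.1188] [0.4905 0.0371 0.1276]
top [231. 235.] [230 233   3   5  15] [0.4812 0.1267 0.1371] [0.4775 0.1244 0.1324] [0.4853 0.1294 0.1418]
```

View pics/scene2.png

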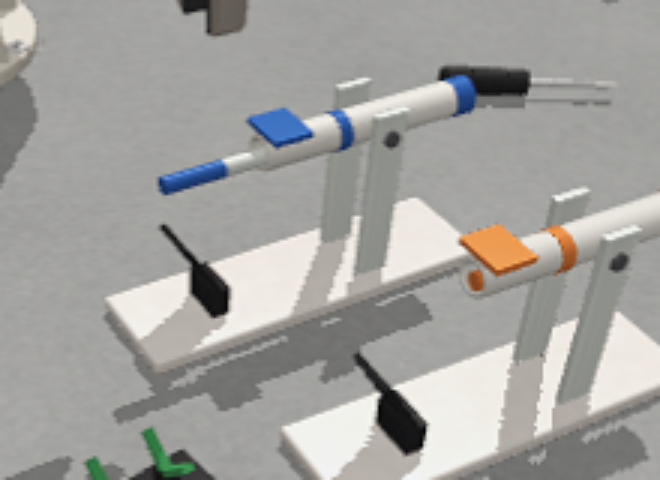

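View pics/top2.png

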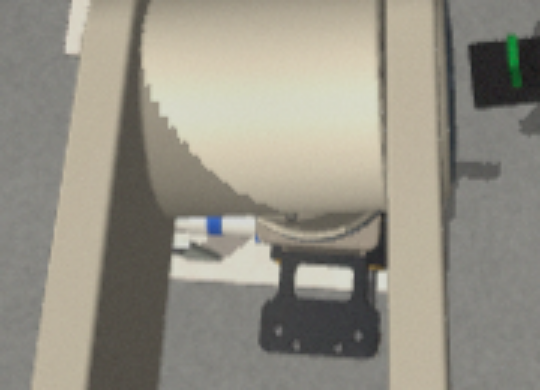

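Tube is level again and the rod is out, its blue end at about (323.6,158.8) in the scene image. The arm blocks the top view, so I'll swing aside to measure from both cameras.

>>> step_arm:
  moves:
    - {"rotation": [0,0,0],"offset": [0,0.22,0],"hand": -0.1}
    - {"rotation": [0,0,0],"offset": [0,0.22,0],"hand": -0.1}
    - {"rotation": [0,0,0],"offset": [0,0.22,0],"hand": -0.1}
    - {"rotation": [0,0,0],"offset": [0,0.22,0],"hand": -0.1}
    - {"rotation": [0,0,0],"offset": [0,0.22,0],"hand": -0.1}
    - {"rotation": [0,0,0],"offset": [0,0.22,0],"hand": -0.1}
    - {"rotation": [0,0,0],"offset": [0,0.22,0],"hand": -0.1}

```text
clock: 6.0
tcp_pos: [0.4732, -0.1946, 0.416]
tool_rot: [-3.14, 0.09, 0.002]
contact_force: [-0.8, 0.4, -0.3]
grip_width: 0.0504
```

```bash
python3 - <<'E'
from h import *
for n in('scene','top'):
    im,d=r.get_image(n); np.savez(f"{n}3.npz",im=im,d=d)
    for c,s,m in comps(im,'blue'):
        v,u=np.nonzero(m&(d>0))
        if len(u)<5: continue
        P=atd(n,np.c_[u,v],d[v,u]); md=np.median(P,0)
        if not(.4<md[0]<.55 and -.1<md[1]<.3): continue
        print(n,c.round(1),s,md.round(4),np.percentile(P,3,0).round(4),np.percentile(P,97,0).round(4))
        q=cv2.minAreaRect(np.argwhere(m)[:,::-1].astype(np.float32)); print('  rect',q)
    a=im[100:260,260:480] if n=='scene' else im[160:290,160:340]
    cv2.imwrite(f'pics/{n}3.png',cv2.resize(a,None,fx=3,fy=3)[:,:,::-1])
to([.4882,.081,.362],-3.1)
E
```

```text
scene [414.1 130.1] [408 125  11  13  73] [0.5029 0.2287 0.1332] [0.3447 0.2219 0.0191] [0.508  0.3996 0.1391]
  rect ((414.1095886230469, 130.0410919189453), (12.579608917236328, 7.7794952392578125), 65.55604553222656)
scene [353.  142.1] [343 136  21  13 157] [0.49   0.0797 0.1425] [0.4722 0.0664 0.1401] [0.5057 0.0943 0.1439]
  rect ((353.0000305175781, 142.00001525878906), (18.384777069091797, 11.31370735168457), 45.0)
scene [374.4 142.6] [370 137   8  13  42] [0.5002 0.1274 0.1319] [0.487  0.1239 0.1189] [0.5029 0.1317 0.139 ]
  rect ((374.1000061035156, 142.3000030517578), (12.649109840393066, 4.427187919616699), 71.56504821777344)
scene [323.6 158.8] [313 154  22  11 111] [0.4879 0.0148 0.1239] [ 0.4826 -0.0062  0.119 ] [0.4909 0.0364 0.1277]
  rect ((323.6886901855469, 158.66038513183594), (5.49442195892334, 21.840328216552734), 74.05460357666016)
top [183.3 228.5] [180 223   8  12  80] [0.4934 0.2283 0.1366] [0.4827 0.2218 0.13  ] [0.5059 0.2346 0.1415]
  rect ((183.5, 228.5), (11.0, 7.0), 90.0)
top [252.6 232.2] [246 224  14  17 216] [0.4873 0.0803 0.1438] [0.4718 0.0676 0.141 ] [0.5023 0.0942 0.1469]
  rect ((252.5, 232.0), (16.0, 13.0), 90.0)
top [231.2 231.6] [230 227   4  11  34] [0.4886 0.1266 0.1377] [0.4776 0.1232 0.1352] [0.4981 0.129  0.1413]
  rect ((231.5, 232.0), (10.0, 3.0), 90.0)
top [284.5 234.9] [274 232  21   7 117] [0.4836 0.0155 0.1272] [ 0.4776 -0.0035  0.0493] [0.4984 0.0356 0.1306]
  rect ((284.0, 235.0), (6.0, 20.0), 90.0)
off [-2.000e-04 -2.734e-01  5.450e-02] rot [-0.00022  0.00026 -0.00022] deg 0.1 clock 6.1 tcp [ 0.4733 -0.1921  0.4161] F [ 0.86  0.28 -0.08] w 0.0504
```

View pics/top3.png

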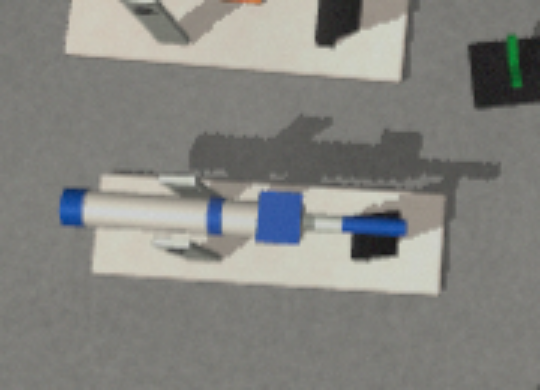

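```bash
python3 - <<'E'
from h import *
print(tri((323.6,158.8),(284.5,234.9)))
print('scene@.124',onz('scene',[(323.6,158.8)],.124),'top@.126',onz('top',[(284.5,234.9)],.126))
d=np.array([.054,.9985]);
E
```

```text
(array([0.48461046, 0.01610767, 0.12156578]), np.float64(0.0005473835204312871))
scene@.124 [[0.4877871  0.01439149 0.124     ]] top@.126 [[0.48402941 0.01559652 0.126     ]]
```

```bash
python3 - <<'E'
from h import *
to([.4857,.018,.345],-3.1)
to([.4857,.018,.292],-3.1)
E
```

```text
off [ 0.0008 -0.2104  0.0714] rot [-0.00022  0.00026 -0.00022] deg 0.1 clock 6.1 tcp [ 0.4733 -0.1921  0.4161] F [ 0.86  0.28 -0.08] w 0.0504
off [ 0.0009 -0.2103  0.1244] rot [-0.00022  0.00026 -0.00022] deg 0.1 clock 6.1 tcp [ 0.4733 -0.1921  0.4161] F [ 0.86  0.28 -0.08] w 0.0504
```

>>> step_arm:
  moves:
    - {"rotation": [0,0,0],"offset": [0.0008,-0.21,0.0714],"hand": -0.1}
    - {"rotation": [0,0,0],"offset": [0.0008,-0.21,0.0714],"hand": -0.1}
    - {"rotation": [0,0,0],"offset": [0.0008,-0.21,0.0714],"hand": -0.1}
    - {"rotation": [0,0,0],"offset": [0.0008,-0.21,0.0714],"hand": -0.1}
    - {"rotation": [0,0,0],"offset": [0.0008,-0.21,0.0714],"hand": -0.1}
    - {"rotation": [0,0,0],"offset": [0.0008,-0.21,0.0714],"hand": -0.1}
    - {"rotation": [0,0,0],"offset": [0.0008,-0.21,0.0714],"hand": -0.1}
    - {"rotation": [0,0,0],"offset": [0.0008,-0.21,0.0714],"hand": -0.1}
    - {"rotation": [0,0,0],"offset": [0.0008,-0.21,0.0714],"hand": -0.1}

```text
clock: 6.85
tcp_pos: [0.4854, 0.0174, 0.3458]
tool_rot: [3.14, -0.083, -0.0]
contact_force: [0.7, -0.8, 0.1]
grip_width: 0.0509
```

```bash
python3 - <<'E'
from h import *
to([.4857,.018,.292],-3.1)
E
```

```text
off [ 0.0003 -0.0007  0.0538] rot [1.0e-05 0.0e+00 2.1e-04] deg 0.1 clock 6.85 tcp [0.4854 0.0174 0.3458] F [ 0.73 -0.76  0.07] w 0.0509
```

>>> step_arm:
  moves:
    - {"rotation": [0,0,0],"offset": [0,0,0.02],"hand": -0.1}
    - {"rotation": [0,0,0],"offset": [0,0,0.04],"hand": -0.1}
    - {"rotation": [0,0,0],"offset": [0,0,0.0538],"hand": -0.1}
    - {"rotation": [0,0,0],"offset": [0,0,0.0538],"hand": -0.1}
    - {"rotation": [0,0,0],"offset": [0,0,0.0538],"hand": 0.5}
    - {"rotation": [0,0,0],"offset": [0,0,0.0538],"hand": 0.6}
    - {"rotation": [0,0,0],"offset": [0,0,0.0538],"hand": 0.7}
    - {"rotation": [0,0,0],"offset": [0,0,0.0538],"hand": 0.75}
    - {"rotation": [0,0,0],"offset": [0,0,0.0538],"hand": 0.8}
    - {"rotation": [0,0,0],"offset": [0,0,0.0538],"hand": 1}
    - {"rotation": [0,0,0],"offset": [0,0,0.0538],"hand": 1}
    - {"rotation": [0,0,0],"offset": [0,0,0.0538],"hand": 1}
    - {"rotation": [0,0,0],"offset": [0,0,0.0538],"hand": 1}
  newtons: 30

```text
clock: 7.93
tcp_pos: [0.4857, 0.0168, 0.2919]
tool_rot: [-3.14, 0.085, -0.0]
contact_force: [1.2, 0.9, -0.0]
grip_width: 0.0108
```

```bash
python3 - <<'E'
from h import *
to([.4857,.018,.292],-3.1)
im,d=r.get_image('scene');cv2.imwrite('pics/s4.png',cv2.resize(im[80:240,260:480],None,fx=3,fy=3)[:,:,::-1])
E
```

```text
off [-0.     -0.0012 -0.0001] rot [-0.e+00 -4.e-05 -3.e-05] deg 0.0 clock 7.9333 tcp [0.4857 0.0168 0.2919] F [ 1.25  0.85 -0.01] w 0.0108
```

View pics/s4.png

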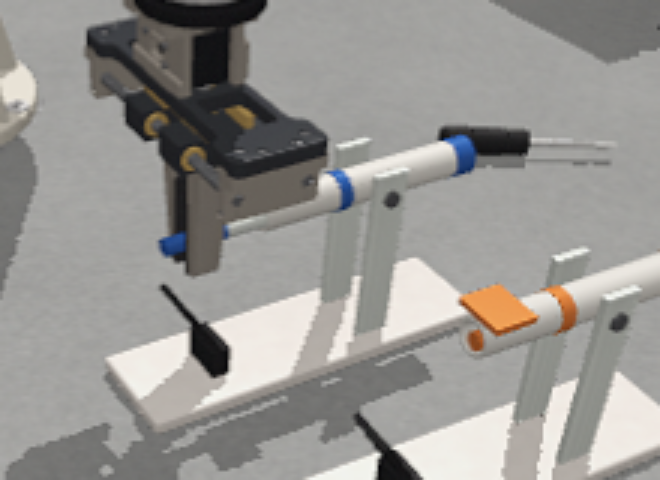

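The rod is gripped on its blue end, with an opening of 10.8 mm. I'll draw it level along tool +y.

>>> step_arm:
  moves:
    - {"rotation": [0,0,0],"offset": [0,0.004,0],"hand": 1}
    - {"rotation": [0,0,0],"offset": [0,0.01,0],"hand": 1}
    - {"rotation": [0,0,0],"offset": [0,0.017,0],"hand": 1}
    - {"rotation": [0,0,0],"offset": [0,0.024,0],"hand": 1}
    - {"rotation": [0,0,0],"offset": [0,0.031,0],"hand": 1}
    - {"rotation": [0,0,0],"offset": [0,0.038,0],"hand": 1}
    - {"rotation": [0,0,0],"offset": [0,0.045,0],"hand": 1}
    - {"rotation": [0,0,0],"offset": [0,0.052,0],"hand": 1}
    - {"rotation": [0,0,0],"offset": [0,0.059,0],"hand": 1}
    - {"rotation": [0,0,0],"offset": [0,0.066,0],"hand": 1}
    - {"rotation": [0,0,0],"offset": [0,0.073,0],"hand": 1}
    - {"rotation": [0,0,0],"offset": [0,0.08,0],"hand": 1}
    - {"rotation": [0,0,0],"offset": [0,0.087,0],"hand": 1}
    - {"rotation": [0,0,0],"offset": [0,0.094,0],"hand": 1}
    - {"rotation": [0,0,0],"offset": [0,0.101,0],"hand": 1}
    - {"rotation": [0,0,0],"offset": [0,0.108,0],"hand": 1}
    - {"rotation": [0,0,0],"offset": [0,0.115,0],"hand": 1}
    - {"rotation": [0,0,0],"offset": [0,0.122,0],"hand": 1}
    - {"rotation": [0,0,0],"offset": [0,0.13,0],"hand": 1}
    - {"rotation": [0,0,0],"offset": [0,0.13,0],"hand": 1}

```text
clock: 9.65
tcp_pos: [0.4785, -0.1143, 0.2918]
tool_rot: [3.14, -0.086, 0.0]
contact_force: [-0.1, -0.2, -0.1]
grip_width: 0.011
```

```bash
python3 - <<'E'
from h import *
to([.4857,.018,.292],-3.1)
im,d=r.get_image('scene');cv2.imwrite('pics/s5.png',cv2.resize(im[80:300,160:420],None,fx=2.7,fy=2.7)[:,:,::-1])
E
```

```text
off [-1.000e-04 -1.325e-01 -2.000e-04] rot [ 5.0e-05 -3.0e-05 -1.4e-04] deg 0.1 clock 9.65 tcp [ 0.4785 -0.1143  0.2918] F [-0.07 -0.24 -0.13] w 0.011
```

View pics/s5.png

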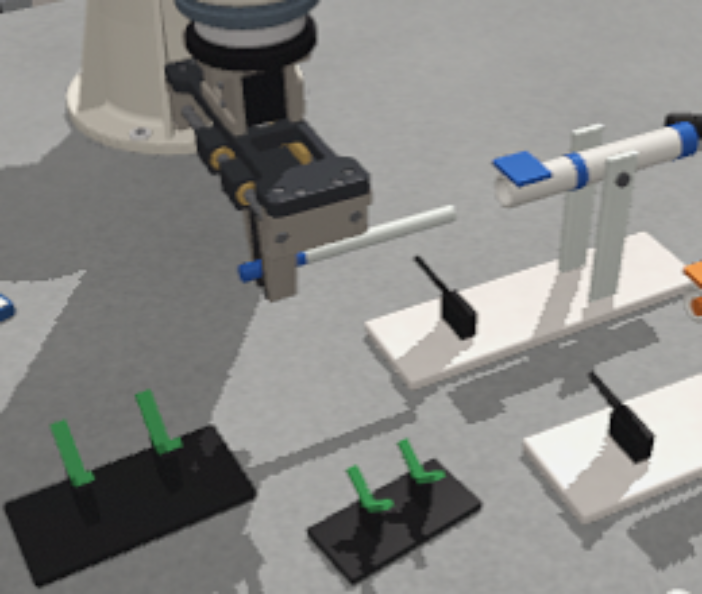

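The rod is out and roughly level: blue tip at crop (240,272), tail at (455,212). I'll measure both ends to get its centre relative to the grip, plus the tilt.

```bash
python3 - <<'E'
from h import *
im,d=r.get_image('scene')
v,u=np.nonzero(d>0);P=atd('scene',np.c_[u,v],d[v,u])
o=r.get_obs();t=o['tcp_pos']
s=(abs(P[:,0]-.481)<.03)&(P[:,2]>.1)&(P[:,2]<.14)&(P[:,1]>-.17)&(P[:,1]<.04)
Q=P[s]
for y in np.arange(-.15,.04,.01):
    q=Q[abs(Q[:,1]-y)<.005]
    if len(q): print(y.round(3),len(q),np.median(q,0).round(4),q[:,2].max().round(4))
print('ends',onz('scene',[(328.5,158.5),(249,180.7)],.1215), t)
im,d=r.get_image('top')
v,u=np.nonzero(d>0);P=atd('top',np.c_[u,v],d[v,u])
s=(abs(P[:,0]-.481)<.02)&(P[:,2]>.1)&(P[:,2]<.14)&(P[:,1]>-.2)&(P[:,1]<.04)
print('top y-range',P[s][:,1].min() if s.any() else None,P[s][:,1].max() if s.any() else None)
cv2.imwrite('pics/t5.png',cv2.resize(im[160:300,200:440],None,fx=3,fy=3)[:,:,::-1])
E
```

```text
-0.14 2 [ 0.4774 -0.1351  0.1185] 0.12
-0.13 46 [ 0.4815 -0.1311  0.1241] 0.1274
-0.12 162 [ 0.4907 -0.1214  0.1254] 0.1399
-0.11 78 [ 0.4986 -0.1105  0.122 ] 0.1398
-0.1 17 [ 0.4976 -0.1043  0.1233] 0.1399
-0.09 25 [ 0.4848 -0.0902  0.1228] 0.127
-0.08 26 [ 0.4852 -0.0798  0.1232] 0.1258
-0.07 23 [ 0.4862 -0.0701  0.1226] 0.1266
-0.06 27 [ 0.4865 -0.0599  0.123 ] 0.1269
-0.05 24 [ 0.4871 -0.0496  0.1221] 0.1264
-0.04 27 [ 0.4859 -0.0395  0.1231] 0.1268
-0.03 32 [ 0.4864 -0.0305  0.1237] 0.1278
-0.02 31 [ 0.4871 -0.0205  0.1237] 0.1268
-0.01 30 [ 0.4867 -0.0098  0.1239] 0.1268
0.0 32 [ 4.875e-01 -2.000e-04  1.236e-01] 0.1264
0.01 27 [0.4883 0.0104 0.1238] 0.1268
0.02 26 [0.4886 0.0188 0.1235] 0.1265
ends [[ 0.48848412  0.02513317  0.1215    ]
 [ 0.47715509 -0.13568029  0.1215    ]] [ 0.47847332 -0.11339751  0.29178411]
top y-range -0.080382742824562 0.02313543091800762
```

View pics/t5.png

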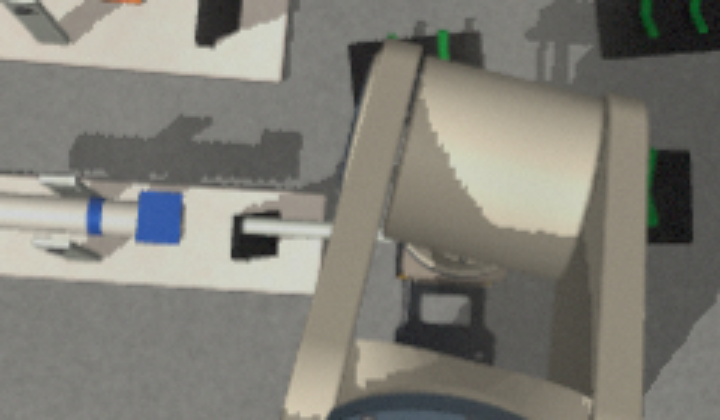

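```bash
python3 - <<'E'
from h import *
to([.523,-.3057,.285],0)
E
```

```text
off [0.055  0.1898 0.0067] rot [-2.00e-05  1.00e-05 -8.73e-03] deg 3.1 clock 9.8 tcp [ 0.4785 -0.1131  0.2918] F [-0.22 -0.02 -0.56] w 0.0109
```

>>> step_arm:
  moves:
    - {"rotation": [0,0,0],"offset": [0.004,0.012,0],"hand": 1}
    - {"rotation": [0,0,-0.001],"offset": [0.008,0.026,0],"hand": 1}
    - {"rotation": [0,0,-0.002],"offset": [0.012,0.042,0],"hand": 1}
    - {"rotation": [0,0,-0.003],"offset": [0.017,0.058,0],"hand": 1}
    - {"rotation": [0,0,-0.004],"offset": [0.022,0.074,0],"hand": 1}
    - {"rotation": [0,0,-0.005],"offset": [0.027,0.09,0],"hand": 1}
    - {"rotation": [0,0,-0.006],"offset": [0.031,0.106,0],"hand": 1}
    - {"rotation": [0,0,-0.007],"offset": [0.036,0.122,0],"hand": 1}
    - {"rotation": [0,0,-0.008],"offset": [0.041,0.138,0],"hand": 1}
    - {"rotation": [0,0,-0.0087],"offset": [0.045,0.154,0],"hand": 1}
    - {"rotation": [0,0,-0.0087],"offset": [0.049,0.168,0.002],"hand": 1}
    - {"rotation": [0,0,-0.0087],"offset": [0.052,0.18,0.004],"hand": 1}
    - {"rotation": [0,0,-0.0087],"offset": [0.055,0.1898,0.0067],"hand": 1}
    - {"rotation": [0,0,-0.0087],"offset": [0.055,0.1898,0.0067],"hand": 1}
    - {"rotation": [0,0,-0.0087],"offset": [0.055,0.1898,0.0067],"hand": 1}

```text
clock: 11.05
tcp_pos: [0.523, -0.3057, 0.2846]
tool_rot: [-3.141, 0.001, 0.001]
contact_force: [0.8, 0.9, -0.9]
grip_width: 0.011
```

```bash
python3 - <<'E'
from h import *
to([.523,-.3057,.234],0)
im,d=r.get_image('scene');cv2.imwrite('pics/s6.png',cv2.resize(im[130:320,120:380],None,fx=3,fy=3)[:,:,::-1])
v,u=np.nonzero(d>0);P=atd('scene',np.c_[u,v],d[v,u])
s=(abs(P[:,0]-.524)<.03)&(P[:,2]>.1)&(P[:,2]<.125)&(P[:,1]>-.27)&(P[:,1]<-.1);Q=P[s]
for y in np.arange(-.27,-.14,.02):
    q=Q[abs(Q[:,1]-y)<.01]
    if len(q): print(y.round(3),len(q),np.median(q,0).round(4))
print('end',Q[:,1].max())
im,d=r.get_image('top');cv2.imwrite('pics/t6.png',cv2.resize(im[160:300,260:500],None,fx=3,fy=3)[:,:,::-1])
E
```

```text
off [0.0001 0.     0.0506] rot [-1.0e-04  1.3e-04 -7.0e-05] deg 0.1 clock 11.05 tcp [ 0.523  -0.3057  0.2846] F [ 0.83  0.91 -0.91] w 0.011
-0.27 9 [ 0.5278 -0.2612  0.1136]
-0.25 96 [ 0.5268 -0.2501  0.117 ]
-0.23 92 [ 0.5265 -0.2301  0.1171]
-0.21 87 [ 0.5264 -0.21    0.1166]
-0.19 87 [ 0.5263 -0.1903  0.1168]
-0.17 53 [ 0.5264 -0.1736  0.1168]
end -0.16700202872953546
```

View pics/s6.png

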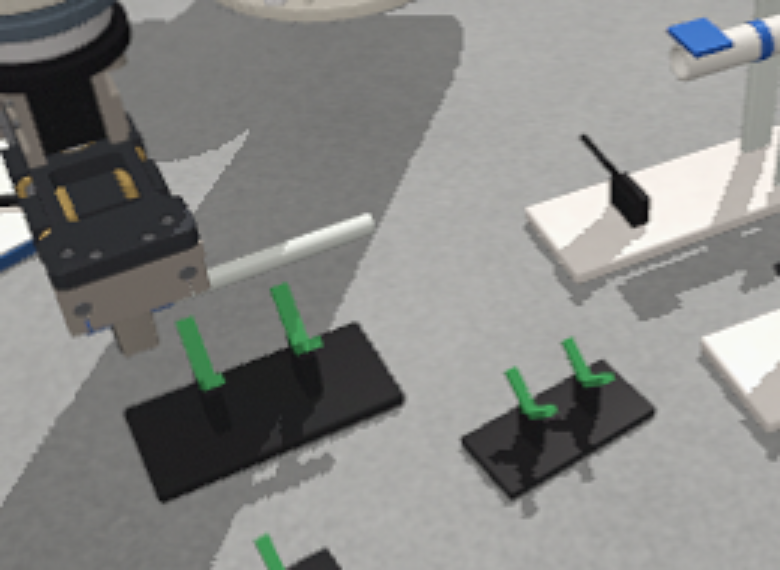

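View pics/t6.png

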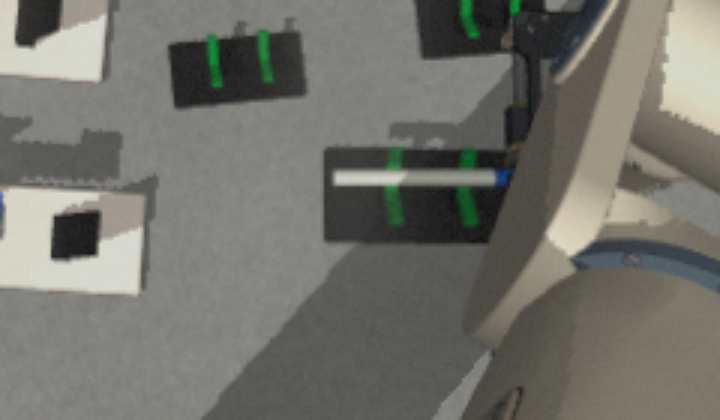

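Rod sits over both notches: its tail is at y −0.167, which puts the centre at about −0.247. Next I lower it in small steps.

>>> step_arm:
  moves:
    - {"rotation": [0,0,0],"offset": [0,-0.001,0.01],"hand": 1}
    - {"rotation": [0,0,0],"offset": [0,-0.001,0.02],"hand": 1}
    - {"rotation": [0,0,0],"offset": [0,-0.001,0.03],"hand": 1}
    - {"rotation": [0,0,0],"offset": [0,-0.001,0.037],"hand": 1}
    - {"rotation": [0,0,0],"offset": [0,-0.001,0.042],"hand": 1}
    - {"rotation": [0,0,0],"offset": [0,-0.001,0.046],"hand": 1}
    - {"rotation": [0,0,0],"offset": [0,-0.001,0.05],"hand": 1}
    - {"rotation": [0,0,0],"offset": [0,-0.001,0.053],"hand": 1}
    - {"rotation": [0,0,0],"offset": [0,-0.001,0.055],"hand": 1}
    - {"rotation": [0,0,0],"offset": [0,-0.001,0.056],"hand": 1}
    - {"rotation": [0,0,0],"offset": [0,-0.001,0.056],"hand": 1}
    - {"rotation": [0,0,0],"offset": [0,-0.001,0.056],"hand": 1}

```text
clock: 12.15
tcp_pos: [0.5232, -0.3046, 0.2293]
tool_rot: [3.141, 0.0, 0.0]
contact_force: [-1.0, 0.1, -0.4]
grip_width: 0.011
```

```bash
cat > look.py <<'E'
from h import *
import sys
k=sys.argv[1]
to([.523,-.3057,.224],0)
im,d=r.get_image('scene');cv2.imwrite(f'pics/s{k}.png',cv2.resize(im[160:300,140:300],None,fx=4,fy=4)[:,:,::-1])
v,u=np.nonzero(d>0);P=atd('scene',np.c_[u,v],d[v,u])
g=np.ptp(im[v,u].astype(int),axis=1)<30
s=(abs(P[:,0]-.524)<.03)&(P[:,2]>.045)&(P[:,2]<.08)&(P[:,1]>-.35)&(P[:,1]<-.15)&g&(im[v,u].max(1)>90);Q=P[s]
for y in np.arange(-.27,-.15,.02):
    q=Q[abs(Q[:,1]-y)<.01]
    if len(q): print(y.round(3),len(q),np.median(q,0).round(4))
print('end',Q[:,1].max())
E
python3 look.py 7
```

```text
off [-0.0002  0.0011  0.0053] rot [ 3.e-05 -4.e-05  4.e-05] deg 0.0 clock 12.15 tcp [ 0.5232 -0.3046  0.2293] F [-1.01  0.13 -0.43] w 0.011
-0.27 2 [ 0.5394 -0.2666  0.0647]
-0.25 80 [ 0.5268 -0.2498  0.0618]
-0.23 84 [ 0.5266 -0.2302  0.0617]
-0.21 80 [ 0.5268 -0.2104  0.0613]
-0.19 77 [ 0.5269 -0.1901  0.0615]
-0.17 53 [ 0.5267 -0.1725  0.0613]
end -0.1661902355018174
```

View pics/s7.png

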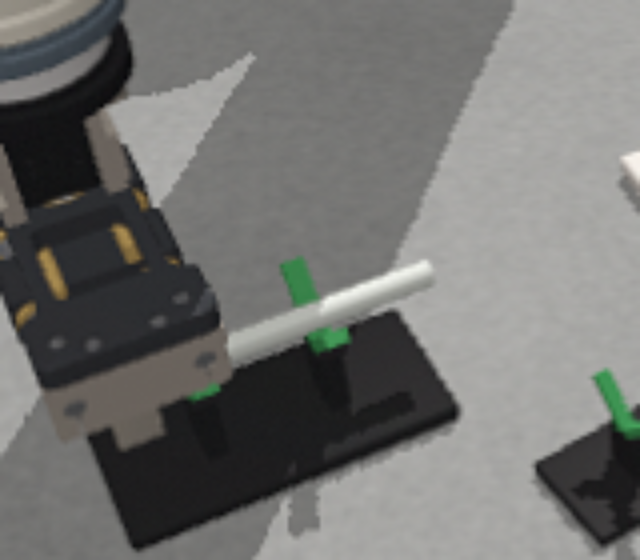

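>>> step_arm:
  moves:
    - {"rotation": [0,0,0],"offset": [0,0,0.001],"hand": 1}
    - {"rotation": [0,0,0],"offset": [0,0,0.002],"hand": 1}
    - {"rotation": [0,0,0],"offset": [0,0,0.003],"hand": 1}
    - {"rotation": [0,0,0],"offset": [0,0,0.004],"hand": 1}
    - {"rotation": [0,0,0],"offset": [0,0,0.0045],"hand": 1}
    - {"rotation": [0,0,0],"offset": [0,0,0.005],"hand": 1}
    - {"rotation": [0,0,0],"offset": [0,0,0.005],"hand": 1}
    - {"rotation": [0,0,0],"offset": [0,0,0.005],"hand": 1}

```text
clock: 12.87
tcp_pos: [0.523, -0.3045, 0.2242]
tool_rot: [-3.142, -0.001, 0.0]
contact_force: [-1.9, -0.6, 1.8]
grip_width: 0.011
```

```bash
python3 look.py 8; python3 -c "
from plant import r
o=r.get_obs();print(o['contact_force'],o['wrist_torque'])"
```

```text
off [-0.      0.0012  0.0002] rot [-1.e-05  5.e-05  6.e-05] deg 0.0 clock 12.8667 tcp [ 0.523  -0.3045  0.2242] F [-1.87 -0.61  1.83] w 0.011
-0.25 77 [ 0.5262 -0.25    0.0574]
-0.23 82 [ 0.5257 -0.2299  0.0573]
-0.21 83 [ 0.526  -0.2102  0.0579]
-0.19 78 [ 0.5257 -0.1899  0.0583]
-0.17 52 [ 0.5259 -0.1726  0.058 ]
end -0.16594407924829946
[-1.55382853 -0.46094308  1.93357742] [-0.04211807  0.2173071   0.067776  ]
```

>>> step_arm:
  moves:
    - {"rotation": [0,0,0],"offset": [-0.0005,0,0.0005],"hand": 1}
    - {"rotation": [0,0,0],"offset": [-0.001,0,0.001],"hand": 1}
    - {"rotation": [0,0,0],"offset": [-0.001,0,0.001],"hand": 1}
    - {"rotation": [0,0,0],"offset": [-0.001,0,0.001],"hand": 1}

```text
clock: 13.25
tcp_pos: [0.5224, -0.3046, 0.2234]
tool_rot: [3.141, 0.0, 0.001]
contact_force: [0.6, 1.0, 4.8]
grip_width: 0.0109
```

```bash
python3 look.py 9
```

```text
off [ 0.0006  0.0011 -0.0006] rot [ 4.0e-05 -1.4e-04  3.0e-05] deg 0.1 clock 13.25 tcp [ 0.5224 -0.3046  0.2234] F [0.58 1.   4.82] w 0.0109
-0.27 2 [ 0.5388 -0.267   0.062 ]
-0.25 79 [ 0.5262 -0.2497  0.0576]
-0.23 83 [ 0.5259 -0.2302  0.0578]
-0.21 82 [ 0.5255 -0.2101  0.0583]
-0.19 76 [ 0.5253 -0.1898  0.0584]
-0.17 55 [ 0.5256 -0.1731  0.0588]
end -0.16611082144109904
```

It's seated: sideways force is near zero and there's 4.8 N upward. Now release gently, then rise.

>>> step_arm:
  moves:
    - {"rotation": [0,0,0],"offset": [0,0,-0.0005],"hand": 1}
    - {"rotation": [0,0,0],"offset": [0,0,-0.0005],"hand": 0.75}
    - {"rotation": [0,0,0],"offset": [0,0,-0.0005],"hand": 0.72}
    - {"rotation": [0,0,0],"offset": [0,0,-0.0005],"hand": 0.68}
    - {"rotation": [0,0,0],"offset": [0,0,-0.0005],"hand": 0.6}
    - {"rotation": [0,0,0],"offset": [0,0,-0.0005],"hand": 0.4}
    - {"rotation": [0,0,0],"offset": [0,0,-0.0005],"hand": 0.2}
    - {"rotation": [0,0,0],"offset": [0,0,-0.0005],"hand": 0.2}
    - {"rotation": [0,0,0],"offset": [0,0,-0.0005],"hand": 0.2}
  newtons: 5

```text
clock: 14.05
tcp_pos: [0.5221, -0.3046, 0.2235]
tool_rot: [-3.142, -0.0, 0.0]
contact_force: [-0.9, -0.3, -0.5]
grip_width: 0.0369
```

```bash
python3 look.py 10
```

```text
off [ 0.0009  0.0011 -0.0005] rot [-1.e-05  1.e-05  5.e-05] deg 0.0 clock 14.05 tcp [ 0.5221 -0.3046  0.2235] F [-0.88 -0.35 -0.47] w 0.0369
-0.27 1 [ 0.5485 -0.2735  0.0672]
-0.25 80 [ 0.5263 -0.2496  0.0569]
-0.23 80 [ 0.5267 -0.23    0.0572]
-0.21 79 [ 0.5263 -0.2104  0.057 ]
-0.19 74 [ 0.5267 -0.1905  0.0575]
-0.17 56 [ 0.5267 -0.1731  0.0568]
end -0.16582972872569735
```

Rod has settled level. Going up and clear.

>>> step_arm:
  moves:
    - {"rotation": [0,0,0],"offset": [0,0,-0.01],"hand": 0.2}
    - {"rotation": [0,0,0],"offset": [0,0,-0.025],"hand": 0.2}
    - {"rotation": [0,0,0],"offset": [0,0,-0.05],"hand": 0.2}
    - {"rotation": [0,0,0],"offset": [0,0.03,-0.09],"hand": 0.2}
    - {"rotation": [0,0,0],"offset": [0,0.07,-0.13],"hand": 0.2}
    - {"rotation": [0,0,0],"offset": [0,0.11,-0.15],"hand": 0.2}
    - {"rotation": [0,0,0],"offset": [0,0.15,-0.15],"hand": 0.2}
    - {"rotation": [0,0,0],"offset": [0,0.19,-0.15],"hand": 0.2}
    - {"rotation": [0,0,0],"offset": [0,0.22,-0.15],"hand": 0.2}
    - {"rotation": [0,0,0],"offset": [0,0.22,-0.15],"hand": 0.2}
    - {"rotation": [0,0,0],"offset": [0,0.22,-0.15],"hand": 0.2}

```text
clock: 15.02
tcp_pos: [0.5213, -0.5271, 0.3739]
tool_rot: [3.141, -0.004, 0.001]
contact_force: [0.6, 0.5, -0.9]
grip_width: 0.0366
```

```bash
python3 look.py 11; python3 - <<'E'
from h import *
for n in('scene','top'):
    im,d=r.get_image(n)
    for c,s,m in comps(im,'blue'):
        v,u=np.nonzero(m&(d>0))
        if len(u)<5: continue
        P=atd(n,np.c_[u,v],d[v,u]); md=np.median(P,0)
        if .4<md[0]<.56 and -.4<md[1]<.3: print(n,c.round(1),md.round(4),np.percentile(P,3,0).round(4),np.percentile(P,97,0).round(4))
    cv2.imwrite(f'pics/{n}11.png',im[:,:,::-1])
E
```

```text
off [ 0.001  -0.2215  0.1497] rot [ 1.4e-04 -7.0e-05 -4.1e-04] deg 0.2 clock 15.0167 tcp [ 0.5213 -0.5271  0.3739] F [ 0.61  0.48 -0.87] w 0.0366
-0.27 88 [ 0.5257 -0.2702  0.0566]
-0.25 83 [ 0.5261 -0.2502  0.0571]
-0.23 78 [ 0.5264 -0.23    0.0573]
-0.21 79 [ 0.526  -0.2102  0.057 ]
-0.19 73 [ 0.5268 -0.1902  0.0574]
-0.17 56 [ 0.5271 -0.1728  0.057 ]
end -0.165507923175956
scene [414. 130.] [0.5031 0.2295 0.1334] [0.345  0.2216 0.019 ] [0.5079 0.3992 0.1391]
scene [353.  142.1] [0.491  0.0797 0.1426] [0.4724 0.0665 0.1397] [0.5053 0.0942 0.144 ]
scene [374.4 142.6] [0.5003 0.1277 0.1321] [0.4872 0.1233 0.1193] [0.5036 0.1316 0.1391]
scene [170.7 258.7] [ 0.5264 -0.304   0.0568] [ 0.5197 -0.3243  0.05  ] [ 0.5289 -0.2837  0.0595]
top [427.1 222.5] [ 0.5211 -0.3058  0.0591] [ 0.5162 -0.3254  0.0094] [ 0.5343 -0.2851  0.0628]
top [183.3 228.5] [0.4933 0.2281 0.1368] [0.4828 0.2216 0.1302] [0.506  0.2345 0.1424]
top [252.6 232.2] [0.4874 0.0803 0.1441] [0.4716 0.0675 0.1412] [0.5022 0.0939 0.1477]
top [231.2 231.6] [0.4884 0.1266 0.1368] [0.4775 0.1231 0.1336] [0.4981 0.1293 0.1419]
```

View pics/scene11.png

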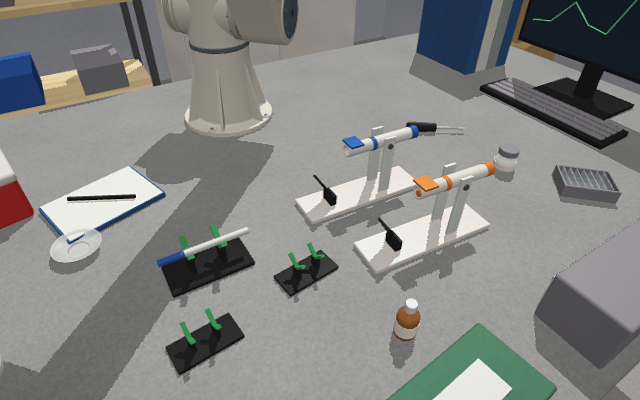

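View pics/top11.png

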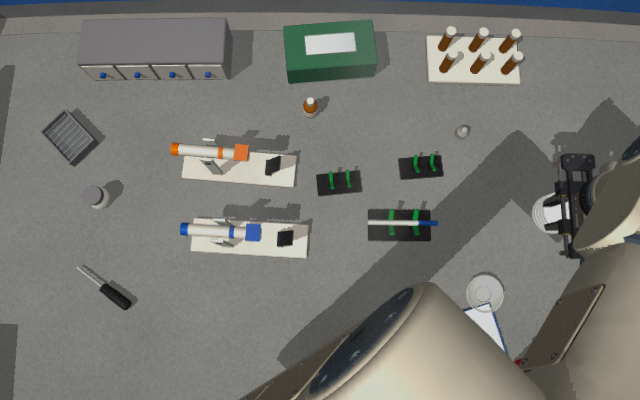

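>>> step_arm:
  moves:
    - {"rotation": [0,0,0],"offset": [0,0,-0.03],"hand": 0.2}
    - {"rotation": [0,0,0],"offset": [0,0,-0.06],"hand": 0.2}
    - {"rotation": [0,0,0],"offset": [0,0,-0.06],"hand": 0.2}
    - {"rotation": [0,0,0],"offset": [0,0,-0.06],"hand": 0.2}

```text
clock: 15.5
tcp_pos: [0.523, -0.523, 0.4361]
tool_rot: [3.139, 0.003, 0.004]
contact_force: [-0.0, -0.3, 0.3]
grip_width: 0.0364
```

```bash
python3 look.py 12; python3 -c "
from plant import r
o=r.get_obs();print(o['contact_force'],o['clock']);print(r.sign_off())"
```

```text
off [-1.000e-04 -2.178e-01  2.116e-01] rot [ 0.00036 -0.00042  0.00032] deg 0.2 clock 15.5 tcp [ 0.523  -0.523   0.4361] F [-0.02 -0.32  0.27] w 0.0364
-0.27 88 [ 0.5261 -0.2701  0.0569]
-0.25 81 [ 0.5263 -0.2503  0.0573]
-0.23 78 [ 0.5265 -0.2306  0.0572]
-0.21 82 [ 0.5265 -0.2106  0.057 ]
-0.19 73 [ 0.5266 -0.1899  0.0571]
-0.17 55 [ 0.5269 -0.1724  0.057 ]
end -0.16562578864272384
[0.20068202 0.55577875 0.59739909] 15.55
the job is handed in; nothing more can be done
None
```

The rod lies in both notches of the largest cradle, released and at rest, and I handed the job in at 15.55 s. No verdict came back, so this rests on my own last checks.

**What I did:** I pressed the blue tab until the rod slid out to the stop, then let the tube swing back level. I gripped the blue end at about 30 N, drew the rod out level and lowered it until it seated with 4.8 N upward. Then I let go and moved clear.

**Last checks:**
- **Rod position:** its centre is about 2–3 mm from the measured seat along the rod and 1–2 mm across. It is level to within about 0.5 mm and in line within about 2 degrees.
- **Tubes:** the blue tab reads the same as at the start, so the blue tube is level. The orange tube looks unmoved in the final pictures.
- **Contact:** the force reading was within noise, so the robot touches nothing.

**What disagreed:**
- The scene and top cameras differ by about 3 mm in x, so I used the mean.
- About 73 mm of rod seemed to show after tipping instead of the 62 mm stated, so I gripped by the measured position.

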